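# Press the die-cast models home in their foam case

## Task

Pack up the model case: set the loose sedan on its wheels into the empty cutout in the foam, without dropping it in, and press both the sedan and the bus that still sits proud fully home, level on the bottom of their cutouts. Leave the van in the case, the pickup and the other things on the table where they are.

Things in the scene. Friction and masses are not known exactly. Their poses are not given: they have to be found in the camera images.
- sedan_mid (a point): Loose die-cast model sedan (flat-roofed cabin amidships, bonnet and boot), 144 long x 54 wide x 50 high, 0.12-0.25 kg, on its wheels on the table. Point: its centre, 25 above the wheels' underside; x along its length to the nose, z up. Flanks flat and upright from 5 to 29 above the underside, 54 apart; the wheels stand 3 inside them. Cabin above 29: 41 wide.
- sedan_roof (a point): Middle of the sedan's flat roof (about 42 long x 40 wide), 25 above sedan_mid and 3 behind it; axes as sedan_mid. Press here, straight down.
- foam_sedan_mouth (a point): Middle of the mouth of the empty cutout, level with the foam's top (57 above the table; case rim 59). x along the cutout, y across, z up. 28 deep to a flat rigid floor. Firm long sides 56.4 apart with eased edges (61 at the top 5) and a 40 long finger notch amidships; springy foam ends, 149 apart at the mouth, 137 at the floor. The sedan fits either way round.
- foam_sedan_floor (a point): Middle of the floor of the sedan's cutout, 28 below its mouth. Only set in, the sedan stops where the springy ends meet its bumpers, wheels about 10 above this floor (sedan_mid about 7 above the mouth); a push of some 6 to 12 N straight down on the roof then drives it home, wheels on the floor (sedan_mid 3 below the mouth), where friction holds it.
- bus_mid (a point): Die-cast model bus (long box, row of windows), 150 x 50 x 60 high, 0.14-0.27 kg, standing in its cutout but not pressed down. Point: its centre, 30 above the wheels' underside; x along its length, z up. Its flat roof (about 134 x 42) lies 30 above this point; press there, straight down.
- foam_bus_mouth (a point): Middle of the mouth of the bus's cutout, level with the foam's top, same kind as the sedan's: 28 deep, sides 52.4 apart, springy ends 155 apart at the mouth, 143 at the floor. x along it, z up. At the start bus_mid stands about 12 above this point, home it is 2 above. It takes some 6 to 12 N.
- van_mid (a point): Die-cast model delivery van, 132 x 52 x 58 high, already home in the case; its centre, 29 above its underside. Not to be moved. The case (190 x 316) holds three foam blocks side by side in any order, 101 between the cutouts' centre lines; its lid is folded flat back on the far side.
- pickup_mid (a point): Die-cast model pickup truck (cab with an open load bed behind), 158 x 58 x 50 high, standing on the table near the sedan; centre point, 25 above its underside. Not to be moved.
- box_camera: Black box camera, 105 x 80 x 116 high with its handle, left of the case; origin at the centre of its underside. Not to be moved.
- knob_jar: Glass jar of radio knobs with a steel lid, 72 across x 94 high, left of the case; origin at the centre of its underside. Not to be moved.
- pocket_radio: Pocket transistor radio lying on its back on the left side of the table, 118 x 72 x 30 high; origin at the centre of its underside. Not to be moved.
Mind the look-alikes: they are no part of the job. What is shaped like the part that bears sedan_mid but blue or purple is not meant.

How it is judged:
By the outcome, as a careful person would: the job done as asked, in the order asked, and still so for the second after the job is handed in, with the robot touching nothing.
It also fails if it takes over 48 s, if anything falls off the work surface, if the arm or the gripper's body presses on something with over 40 N, if the wrist force passes 120 N, or if a joint passes its speed limit or range.

## Robot

A 7-joint arm with a two-finger parallel gripper is mounted at the origin on the work surface. World frame = base frame: x ahead of the robot, y to its left, z up, the work surface at z = 0. Lengths are in mm, angles in rad, forces in N, time in s.
With the tool pointing down it reaches from about 400 to 750 mm from the base axis. Payload 19.5 kg.
Tool frame: the origin (TCP) lies between the finger pads; the fingertips stand 14 mm ahead of it and the grasp point (between the pads) lies 5 mm behind it; x points along the fingers, y is the direction in which the jaws open and shut, and the axes are right-handed (so a half turn about x gives the same grasp; the last joint's range is limited). The gripper opens to 85 mm and grips with 20 to 120 N. Pads are 22 mm wide; open, the fingers measure 114 mm over their backs; the gripper's body (76 mm by 85 mm) begins 54 mm behind the grasp point. The pads swing forward as they close: fully open they stand 13 mm farther back than shut.
Start: joints at [-1.203, 0.707, -0.028, 1.485, 0.022, 0.951, -0.075], TCP at [229.081, 527.37, 245.268] pointing down, gripper open.
Joint ranges: [-2.71, 2.71], [-0.32, 2.16], [-1.57, 1.52], [0, 2.45], [-1.46, 4.6], [0, 2.02], [-2.83, 2.83]. Speed limits (rad/s): [1.89, 1.89, 2.57, 2.57, 3.01, 3.01, 3.01].

## Interface

Orientations are given as a unit quaternion [w, x, y, z].
In Python, from plant import r gives the robot as it stands.
- The arm moves only by the tool drive_tool, never from a script. Its argument "moves" is a list of rows, each an object with "slide": the shift along the tool's x, y, z normalised to -1 to 1, where 1 is 0.25 m, a list of three; "twist": the turn, a rotation vector about the tool's x, y, z normalised to -1 to 1, where 1 is 90 degrees, a list of three; "gripper": the finger opening in mm, from 0 to 85.4. A call has 1 to 20 rows; each row is the pose to reach, as a shift and turn from the pose measured when the call began, along the tool's axes at that moment; what a row does not reach only later rows make up. A row lasts 1/12 s, in which the tool goes at most 41.7 mm and 7.16 degrees, less where a joint would pass 70% of its speed; a pose out of reach is approached as far as the arm can. A call with a number of a shift or a turn outside -1 to 1 is refused whole. A call with a gripper value outside its range is refused whole. The fingers move at their own pace and stop on an object; the grip force is fixed at half the most. Time passes only in rows, so rows that repeat a pose let the fingers close. It gives the time, the measured TCP pose, the force and the opening at its end, in the units of the state.
- r.observe(): the state, without advancing time (a new reading comes with each control period).
- r.get_image(name): name is "scene" or "top"; returns a dict with "frame" (384x512x3 uint8, red, green, blue), "fovy" (degrees; the focal length in pixels is half the picture's height over the tangent of half this angle, whatever the lens; pixels are square), "cx", "cy" (the principal point, pixels), "origin" and "attitude" of the camera in the world. Camera axes: x right, y up, looking along -z (the intrinsics and any distortion apply to the point x, -y, -z); pixel columns grow to the right and rows downward; lengths in mm; the calibration is good to about 2 mm. A picture is of the moment at which its call begins. There is no depth.
- r.sign_off(): hands the job in, once; it reports no verdict.
The state is a dict: "t": time; "joint_positions": joint angles; "joint_vel": joint speeds; "effort": joint torques, N m; "position": TCP position; "tool_rot": TCP orientation; "wrist_force": force on the tool from outside, world axes, zero at the start; "moment": the same for the moment, N m; "grip_width": finger opening in mm.
Only numpy, scipy, OpenCV 4.12 (cv2) and the standard library are available. Lean on these libraries where they do the work, as an engineer would, in place of code of your own. Each camera call takes 0.05 s, during which the arm holds its last target.

## Working session

There is one attempt and no reset: what is moved stays moved. The work goes in short steps, Python scripts to look and compute and a tool call to move; the robot and the scene stay as the last step left them, time stands still between calls to the robot, and variables do not carry over. Pictures are saved under pics/ and viewed, and the job is handed in when it is done.

Besides the shell and the picture viewer there is one more tool, called by a JSON object that holds its "name" and its "arguments". drive_tool: Moves the arm, as the interface text tells. Its arguments: {"type":"object","properties":{"moves":{"type":"array","items":{"type":"object","properties":{"slide":{"type":"array","items":{"type":"number"}},"twist":{"type":"array","items":{"type":"number"}},"gripper":{"type":"number"}}}}},"required":["moves"]}

```bash
mkdir -p pics; ls; cat > h.py <<'E'
import numpy as np, cv2
from plant import r
from scipy.spatial.transform import Rotation as R
def cam(n):
    d=r.get_image(n); return d
E
python3 - <<'E'
from h import *
for n in("scene","top"):
    d=cam(n); cv2.imwrite(f"pics/{n}0.png",cv2.cvtColor(d["frame"],cv2.COLOR_RGB2BGR))
    print({k:v for k,v in d.items() if k!="frame"})
    np.save(f"{n}0.npy",d["frame"])
print(r.observe())
E
```

```text
pics
{'fovy': 52.52136073243416, 'cx': 256.22879095070107, 'cy': 198.29621958627237, 'origin': array([1045.65570892, -770.74545402,  878.27015412]), 'attitude': array([0.85196666, 0.4083412 , 0.14905834, 0.29187648])}
{'fovy': 44.775615522891925, 'cx': 258.77614016928493, 'cy': 191.38103550122364, 'origin': array([ 261.4495795 ,    2.34971126, 1500.85898209]), 'attitude': array([ 0.70928316,  0.04034521, -0.04648911, -0.70223104])}
{'t': 0.1, 'joint_positions': array([-1.20266444,  0.7069874 , -0.02760691,  1.48489401,  0.02199288,
        0.95089162, -0.07550985]), 'joint_vel': array([ 0.00023411, -0.00248913, -0.00116444, -0.00349321,  0.00070622,
       -0.00026985,  0.00073782]), 'effort': array([ 1.43708396e-03, -8.84276819e+01,  1.23681016e+00, -2.36452818e+01,
        1.71074574e-02,  5.00986309e-03, -3.43985550e-05]), 'position': array([229.03601842, 527.20697457, 244.91865597]), 'tool_rot': array([ 0.6922564 ,  0.14358798,  0.69236561, -0.14419926]), 'wrist_force': array([-0.3198503 ,  0.60529766,  0.2932169 ]), 'moment': array([ 0.03506304,  0.02156341, -0.031847  ]), 'grip_width': 85.25229344910674}
```

View pics/scene0.png

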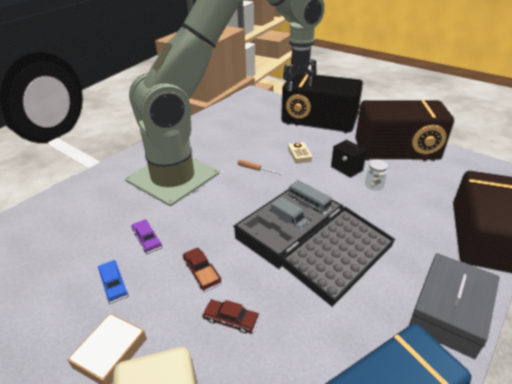

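View pics/top0.png

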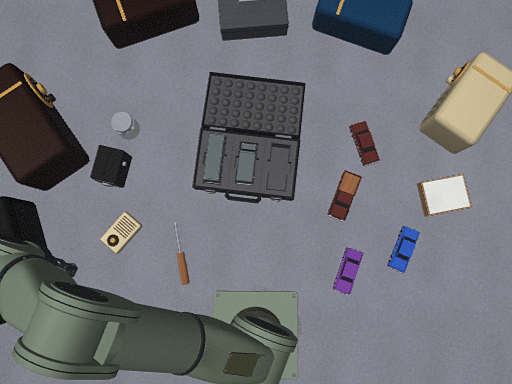

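```bash
cat >> h.py <<'E'
def K(d):
    return 192/np.tan(np.radians(d["fovy"]/2))
def Rm(d):
    w,x,y,z=d["attitude"]; return R.from_quat([x,y,z,w]).as_matrix()
def ray(d,u,v,z):
    f=K(d); c=np.array([(u-d["cx"])/f,-(v-d["cy"])/f,-1.]); w=Rm(d)@c; o=d["origin"]
    return o+w*(z-o[2])/w[2]
def proj(d,p):
    f=K(d); c=Rm(d).T@(np.array(p,float)-d["origin"]); return np.array([d["cx"]+f*c[0]/-c[2], d["cy"]-f*c[1]/-c[2]])
def crop(d,box,k,name):
    x0,y0,x1,y1=box; a=d["frame"][y0:y1,x0:x1]; a=cv2.resize(a,None,fx=k,fy=k,interpolation=cv2.INTER_CUBIC)
    cv2.imwrite("pics/"+name,cv2.cvtColor(a,cv2.COLOR_RGB2BGR))
E
python3 - <<'E'
from h import *
d=cam("top"); crop(d,(185,110,315,210),6,"t_case.png"); crop(d,(315,110,415,230),5,"t_cars.png")
s=cam("scene"); crop(s,(225,170,355,270),6,"s_case.png"); crop(s,(170,235,270,345),5,"s_cars.png")
for n,u,v,z in(("sedan",364,143,50),("pick",345,195,50),("bus",214,158,99),("van",246,163,87),("cut",279,165,57)): print(n,ray(d,u,v,z).round(1))
E
```

```text
sedan [ 599.4 -343.    50. ]
pick [ 432.1 -280.2   50. ]
bus [535.9 128.7  99. ]
van [523.8  31.   87. ]
cut [524.1 -72.2  57. ]
```

View pics/t_case.png

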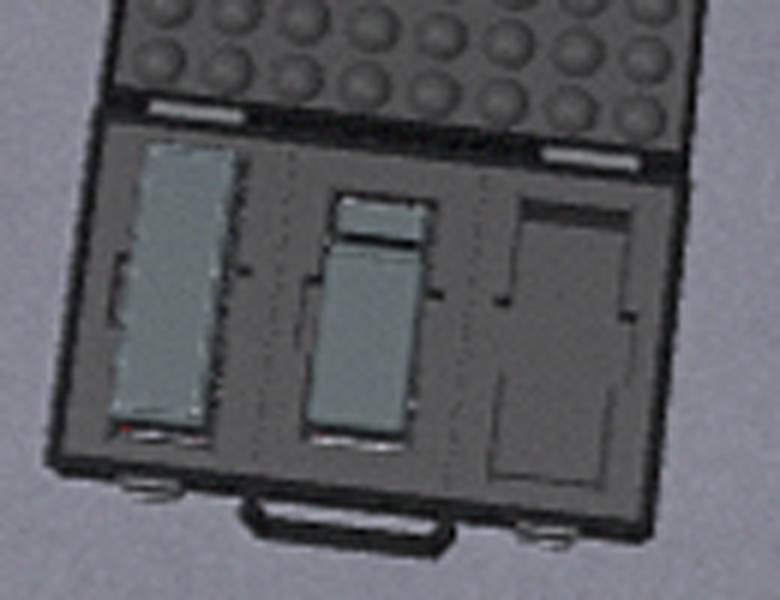

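View pics/t_cars.png

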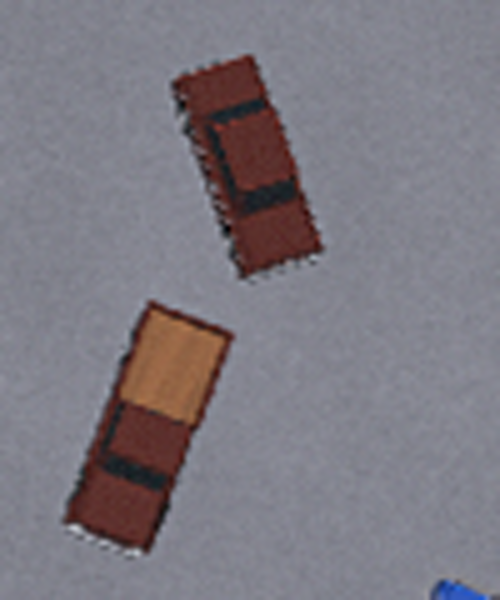

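View pics/s_case.png

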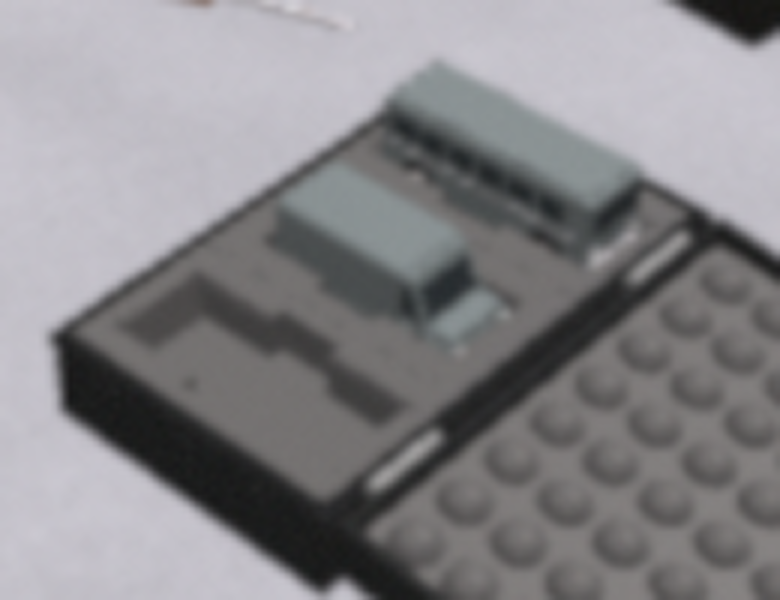

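View pics/s_cars.png

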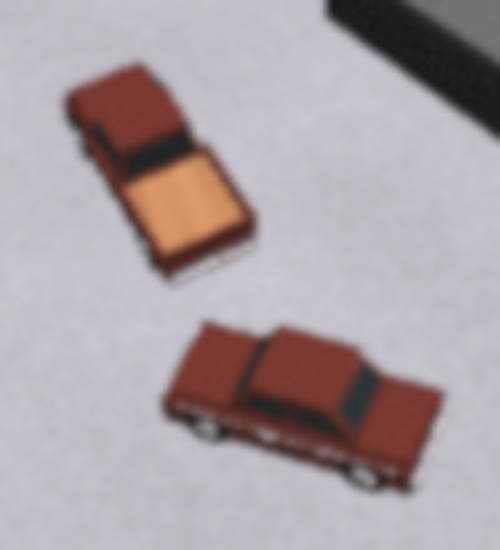

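```bash
cat >> h.py <<'E'
def cropc(d,box,k,name,lo,hi):
    x0,y0,x1,y1=box; a=d["frame"][y0:y1,x0:x1].astype(float); a=np.clip((a-lo)*255/(hi-lo),0,255).astype(np.uint8)
    a=cv2.resize(a,None,fx=k,fy=k,interpolation=cv2.INTER_CUBIC)
    for i in range(0,x1-x0,10): cv2.putText(a,str(x0+i),(i*k,8),0,.3,(255,255,0),1); cv2.line(a,(i*k+k//2,10),(i*k+k//2,14),(255,255,0),1)
    for i in range(0,y1-y0,10): cv2.putText(a,str(y0+i),(0,i*k+k//2),0,.3,(255,255,0),1)
    cv2.imwrite("pics/"+name,cv2.cvtColor(a,cv2.COLOR_RGB2BGR))
E
python3 - <<'E'
from h import *
d=cam("top"); cropc(d,(260,135,305,205),8,"t_cut.png",20,130)
s=cam("scene"); cropc(s,(230,205,310,260),9,"s_cut.png",20,140)
f=d["frame"].astype(int); red=(f[...,0]>f[...,2]+25)&(f[...,0]>60)
m=np.zeros(red.shape,np.uint8); m[110:170,340:390]=red[110:170,340:390]
print(m.sum())
c=max(cv2.findContours(m,0,1)[0],key=cv2.contourArea)[:,0]
for z in (25,29):
    P=np.array([ray(d,u,v,z)[:2] for u,v in c],np.float32); print(z,cv2.minAreaRect(P))
f=s["frame"].astype(int); red=(f[...,0]>f[...,2]+35)&(f[...,0]>60)
E
```

```text
534
25 ((608.13818359375, -351.0299072265625), (135.66339111328125, 54.28282928466797), 18.756132125854492)
29 ((607.1986083984375, -350.07208251953125), (135.2957763671875, 54.13568878173828), 18.75613021850586)
```

View pics/t_cut.png

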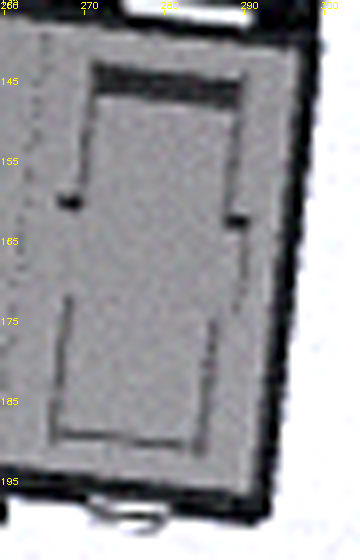

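View pics/s_cut.png

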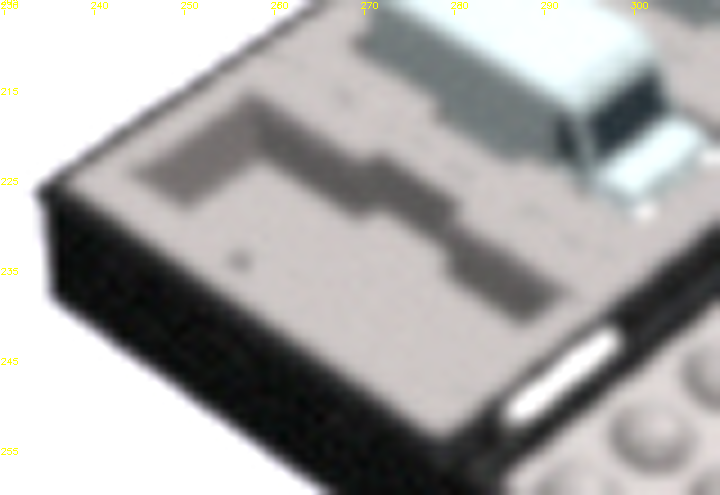

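```bash
python3 - <<'E'
from h import *
d=cam("top")
def c(x,y,z=57): return ray(d,260+(x+.5)/8-.5,135+(y+.5)/8-.5,z)[:2]
P={k:c(*v) for k,v in dict(fl=(93,63),fr=(243,78),nl=(52,440),nr=(202,452)).items()}
for k in P: print(k,P[k].round(1))
print("centre",np.mean(list(P.values()),0), "len",np.linalg.norm(P['fl']-P['nl']),np.linalg.norm(P['fr']-P['nr']),"w",np.linalg.norm(P['fl']-P['fr']),np.linalg.norm(P['nl']-P['nr']))
a=(P['fl']+P['fr']-P['nl']-P['nr']); print("ang",np.degrees(np.arctan2(a[1],a[0])))
# roofs by mask
f=d["frame"].astype(int); m=((f[...,2]-f[...,0]>8)&(f.sum(2)>240)).astype(np.uint8)
mm=np.zeros_like(m); mm[128:188,200:265]=m[128:188,200:265]
n,l,st,ce=cv2.connectedComponentsWithStats(mm)
for i in range(1,n):
    if st[i,4]>100:
        ys,xs=np.nonzero(l==i); z=99 if ce[i,0]<230 else 87
        ct=cv2.findContours((l==i).astype(np.uint8),0,1)[0][0][:,0]
        Q=np.array([ray(d,u,v,z)[:2] for u,v in ct],np.float32); print(st[i],ce[i],ray(d,*ce[i],z)[:2],cv2.minAreaRect(Q))
# case outline dark
g=f.sum(2); 
for v in (145,155,165,175,185):
    print(v,g[v,190:212].tolist(), g[v,285:308].tolist())
E
```

```text
fl [596.2 -47.2]
fr [ 590.9 -106.5]
nl [445.8 -32.1]
nr [441.7 -90.7]
centre [518.64830174 -69.11159778] len 151.18975678639848 150.0074818755473 w 59.59475046993984 58.7473530331549
ang -5.892107407394624
[203 134  21  47 701] [213.24108417 156.84308131] [539.50972005 131.10667519] ((540.2086791992188, 131.24502563476562), (47.06874084472656, 143.0469512939453), 83.7982406616211)
[236 151  19  31 467] [245.31263383 165.77301927] [515.06883607  33.0353988 ] ((515.423095703125, 32.8685302734375), (48.56087875366211, 93.13731384277344), 83.83660888671875)
145 [413, 416, 425, 413, 402, 397, 409, 357, 161, 59, 157, 262, 271, 256, 266, 257, 240, 258, 305, 317, 321, 322] [114, 102, 114, 106, 121, 189, 240, 258, 259, 249, 258, 268, 157, 70, 120, 397, 425, 409, 404, 403, 396, 411, 426]
155 [408, 415, 407, 403, 404, 431, 310, 146, 79, 188, 253, 258, 269, 238, 163, 237, 310, 387, 346, 322, 326, 331] [256, 260, 252, 200, 188, 269, 255, 248, 257, 271, 233, 128, 72, 110, 386, 420, 411, 396, 410, 418, 403, 404, 404]
165 [400, 397, 403, 410, 438, 237, 81, 114, 253, 270, 260, 259, 254, 278, 265, 277, 331, 329, 327, 324, 327, 319] [256, 259, 256, 260, 265, 212, 245, 262, 265, 239, 115, 79, 211, 398, 411, 401, 409, 391, 405, 400, 406, 397, 406]
175 [414, 422, 435, 351, 172, 90, 157, 256, 286, 256, 264, 256, 265, 266, 312, 334, 329, 328, 318, 330, 324, 327] [263, 203, 233, 245, 263, 260, 266, 264, 237, 126, 74, 209, 395, 412, 407, 417, 403, 407, 413, 401, 405, 405, 407]
185 [417, 434, 264, 104, 86, 179, 220, 234, 231, 278, 276, 276, 270, 269, 274, 270, 281, 272, 270, 263, 272, 277] [201, 220, 264, 256, 264, 260, 273, 192, 120, 72, 288, 405, 425, 411, 418, 403, 429, 419, 416, 415, 408, 406, 402]
```

```bash
python3 - <<'E'
from h import *
d=cam("top"); cropc(d,(345,117,385,170),11,"t_sed.png",20,180)
s=cam("scene"); cropc(s,(198,295,263,338),11,"s_sed.png",20,200)
E
```

```text
(no output)
```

View pics/t_sed.png

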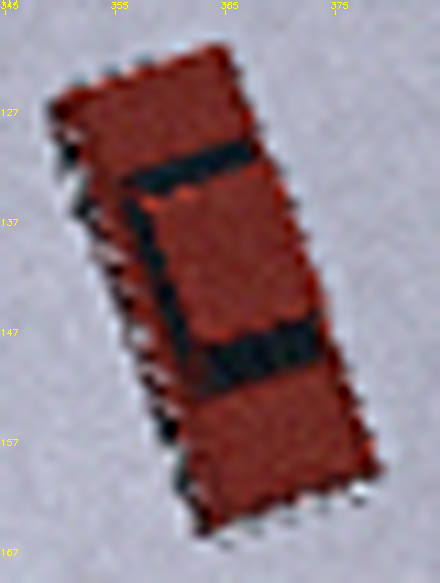

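View pics/s_sed.png

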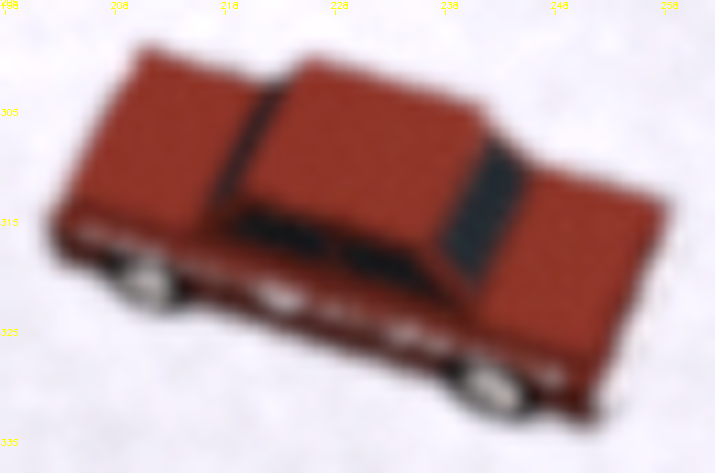

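```bash
python3 - <<'E'
from h import *
d=cam("top"); s=cam("scene")
T=lambda x,y,z: ray(d,345+(x+.5)/11-.5,117+(y+.5)/11-.5,z)[:2]
S=lambda x,y,z: ray(s,198+(x+.5)/11-.5,295+(y+.5)/11-.5,z)[:2]
def rep(n,q):
    q=np.array(q); L=(q[0]+q[1]-q[2]-q[3])/2; print(n,q.mean(0).round(1),"len",np.linalg.norm(L).round(1),"w",np.linalg.norm((q[0]+q[3]-q[1]-q[2])/2).round(1),"ang",np.degrees(np.arctan2(L[1],L[0])).round(2)); 
rep("top deck",[T(75,98,29),T(225,45,29),T(380,470,29),T(217,525,29)])
rep("top roof",[T(143,197,50),T(270,165,50),T(318,318,50),T(195,345,50)])
rep("scene deck",[S(668,205,29),S(590,360,29),S(60,215,29),S(150,45,29)])
rep("scene roof",[S(487,105,50),S(432,240,50),S(237,195,50),S(315,57,50)])
# right silhouette edge fit: top view, z 29
print(T(225,45,29),T(380,470,29), T(75,98,29))
for nm,img,p in(("case fl",s,(596.2,-47.2,57)),("nl",s,(445.8,-32.1,57)),("fr",s,(591,-106.5,57)),("nr",s,(442,-91,57))): print(nm,proj(s,p).round(1))
E
```

```text
top deck [ 606.7 -351. ] len 133.8 w 49.3 ang 18.0
top roof [ 609.8 -348.3] len 46.4 w 37.6 ang 17.13
scene deck [ 613.6 -350.4] len 131.5 w 47.5 ang 19.14
scene roof [ 615.3 -348.9] len 44.8 w 39.4 ang 21.16
[ 678.57578947 -352.61254757] [ 551.45634929 -395.67139297] [ 661.98550758 -307.97537219]
case fl [292.  236.5]
nl [256.  214.1]
fr [279.1 247. ]
nr [243.4 223.4]
```

```bash
python3 - <<'E'
from h import *
s=cam("scene")
S=lambda x,y: ray(s,230+(x+.5)/9-.5,205+(y+.5)/9-.5,57)[:2].round(1)
print("nl",S(250,93),"fl",S(572,290),"nr",S(133,175), "notch outer near",S(378,152),S(458,205))
E
```

```text
nl [451.6 -32.3] fl [599.5 -46.2] nr [446.1 -91.2] notch outer near [506.8 -30. ] [544.9 -35.3]
```

```bash
cat >> h.py <<'E'
def to(p,yaw):
    """slide/twist from now to TCP p, tool down, jaw-axis perpendicular to heading yaw(deg)"""
    o=r.observe(); w,x,y,z=o["tool_rot"]; A=R.from_quat([x,y,z,w]).as_matrix()
    best=None
    for k in(0,180):
        a=np.radians(yaw+90+k); X=np.array([0,0,-1.]); Y=np.array([np.cos(a),np.sin(a),0]); B=np.column_stack([X,Y,np.cross(X,Y)])
        v=R.from_matrix(A.T@B).as_rotvec()
        if best is None or np.linalg.norm(v)<np.linalg.norm(best): best=v
        print(k,"twist",(v/(np.pi/2)).round(4))
    sl=A.T@(np.array(p)-o["position"])/250
    print("pos",o["position"].round(1),"slide",sl.round(4),"t",o["t"],"F",o["wrist_force"].round(1),"grip",round(o["grip_width"],1),"q",o["joint_positions"].round(2))
    return A
E
python3 - <<'E'
from h import *
print(to((612,-349.5,150),18.7).round(3))
E
```

```text
0 twist [-0.4687 -0.      0.    ]
180 twist [1.5313e+00 1.0000e-04 0.0000e+00]
pos [229.1 527.4 245.3] slide [ 0.3813 -2.6066  2.8025] t 0.6 F [ 0.5 -0.2 -0.3] grip 85.5 q [-1.2   0.71 -0.03  1.48  0.02  0.95 -0.08]
[[-0.     0.398  0.917]
 [-0.     0.917 -0.398]
 [-1.    -0.    -0.   ]]
```

{"name": "drive_tool", "arguments": {"moves": [{"slide": [0,-0.4,1],"twist": [-0.4687,0,0],"gripper": 80},{"slide": [0,-0.4,1],"twist": [-0.4687,0,0],"gripper": 80},{"slide": [0,-0.4,1],"twist": [-0.4687,0,0],"gripper": 80},{"slide": [0,-0.4,1],"twist": [-0.4687,0,0],"gripper": 80},{"slide": [0,-0.4,1],"twist": [-0.4687,0,0],"gripper": 80},{"slide": [0,-0.4,1],"twist": [-0.4687,0,0],"gripper": 80},{"slide": [0,-0.4,1],"twist": [-0.4687,0,0],"gripper": 80},{"slide": [0,-0.4,1],"twist": [-0.4687,0,0],"gripper": 80}]}}

```text
t: 1.27
position: [422.1, 331.9, 245.2]
tool_rot: [0.698, -0.113, 0.698, 0.112]
wrist_force: [0.1, -0.0, 0.1]
grip_width: 80.0
```

```bash
python3 - <<'E'
from h import *
print(to((612,-349.5,150),18.7).round(3))
E
```

```text
0 twist [-0.0038  0.0004  0.0013]
180 twist [ 1.9962e+00  2.0000e-03 -6.0000e-04]
pos [422.1 331.9 245.2] slide [ 0.3862 -2.8253 -0.1378] t 1.2667 F [ 0.1 -0.   0.1] grip 80.0 q [-0.57  0.66 -0.29  1.62  0.23  0.9   0.94]
[[ 0.001 -0.315  0.949]
 [-0.002  0.949  0.315]
 [-1.    -0.002  0.001]]
```

{"name": "drive_tool", "arguments": {"moves": [{"slide": [0,-1,-0.05],"twist": [0,0,0],"gripper": 80},{"slide": [0,-1,-0.05],"twist": [0,0,0],"gripper": 80},{"slide": [0,-1,-0.05],"twist": [0,0,0],"gripper": 80},{"slide": [0,-1,-0.05],"twist": [0,0,0],"gripper": 80},{"slide": [0,-1,-0.05],"twist": [0,0,0],"gripper": 80},{"slide": [0,-1,-0.05],"twist": [0,0,0],"gripper": 80},{"slide": [0,-1,-0.05],"twist": [0,0,0],"gripper": 80}]}}

```text
t: 1.85
position: [490.4, 83.9, 245.5]
tool_rot: [0.699, -0.112, 0.698, 0.108]
wrist_force: [-0.4, -1.3, 0.2]
grip_width: 80.2
```

{"name": "drive_tool", "arguments": {"moves": [{"slide": [0,-1,-0.05],"twist": [0,0,0],"gripper": 80},{"slide": [0,-1,-0.05],"twist": [0,0,0],"gripper": 80},{"slide": [0,-1,-0.05],"twist": [0,0,0],"gripper": 80},{"slide": [0,-1,-0.05],"twist": [0,0,0],"gripper": 80},{"slide": [0,-1,-0.05],"twist": [0,0,0],"gripper": 80},{"slide": [0,-1,-0.05],"twist": [0,0,0],"gripper": 80},{"slide": [0,-1,-0.05],"twist": [0,0,0],"gripper": 80}]}}

```text
t: 2.43
position: [555.6, -164.5, 246.2]
tool_rot: [0.699, -0.11, 0.699, 0.105]
wrist_force: [-1.7, -0.3, -0.2]
grip_width: 79.9
```

```bash
python3 - <<'E'
from h import *
print(to((612,-349.5,120),18.7).round(3))
E
```

```text
0 twist [-0.0133 -0.0009  0.0049]
180 twist [1.9867e+00 7.6000e-03 1.4000e-03]
pos [ 555.6 -164.5  246.2] slide [ 0.5107 -0.7697 -0.0067] t 2.4333 F [-1.7 -0.3 -0.2] grip 79.9 q [ 0.41  0.73 -0.36  1.46  0.29  1.    1.85]
[[ 0.001 -0.301  0.954]
 [-0.008  0.954  0.301]
 [-1.    -0.008 -0.001]]
```

{"name": "drive_tool", "arguments": {"moves": [{"slide": [0.3,-0.77,-0.007],"twist": [-0.0133,-0.0009,0.0049],"gripper": 80},{"slide": [0.4,-0.77,-0.007],"twist": [-0.0133,-0.0009,0.0049],"gripper": 80},{"slide": [0.5107,-0.77,-0.007],"twist": [-0.0133,-0.0009,0.0049],"gripper": 80},{"slide": [0.5107,-0.77,-0.007],"twist": [-0.0133,-0.0009,0.0049],"gripper": 80},{"slide": [0.5107,-0.77,-0.007],"twist": [-0.0133,-0.0009,0.0049],"gripper": 80},{"slide": [0.5107,-0.77,-0.007],"twist": [-0.0133,-0.0009,0.0049],"gripper": 80},{"slide": [0.5107,-0.77,-0.007],"twist": [-0.0133,-0.0009,0.0049],"gripper": 80},{"slide": [0.5107,-0.77,-0.007],"twist": [-0.0133,-0.0009,0.0049],"gripper": 80}]}}

```text
t: 3.1
position: [611.7, -349.3, 118.3]
tool_rot: [0.697, -0.114, 0.698, 0.115]
wrist_force: [0.1, 0.9, 0.3]
grip_width: 80.2
```

```bash
python3 - <<'E'
from h import *
to((612,-349.5,30),18.7)
d=cam("top"); cropc(d,(320,105,420,180),8,"t1.png",20,180)
s=cam("scene"); cropc(s,(180,230,280,345),6,"s1.png",20,200)
print(proj(s,(612,-349.5,50)),proj(s,r.observe()["position"]))
E
```

```text
0 twist [-0.0007 -0.0008 -0.0012]
180 twist [ 1.9993e+00 -1.9000e-03  1.2000e-03]
pos [ 611.7 -349.3  118.3] slide [ 0.3533 -0.0017  0.0012] t 3.1 F [0.1 0.9 0.3] grip 80.2 q [ 0.6   1.08 -0.35  1.04  0.35  1.08  2.15]
[229.84957405 307.51072757] [228.7065355  289.51989379]
```

View pics/t1.png

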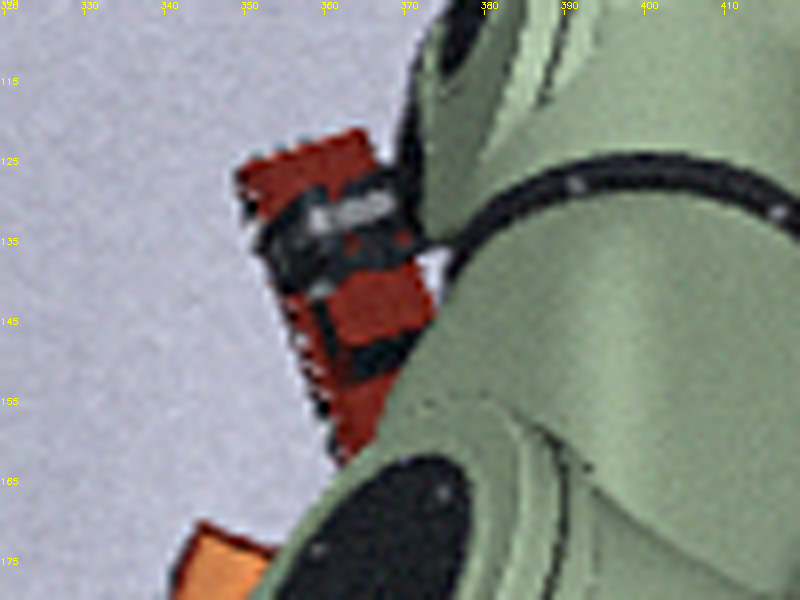

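View pics/s1.png

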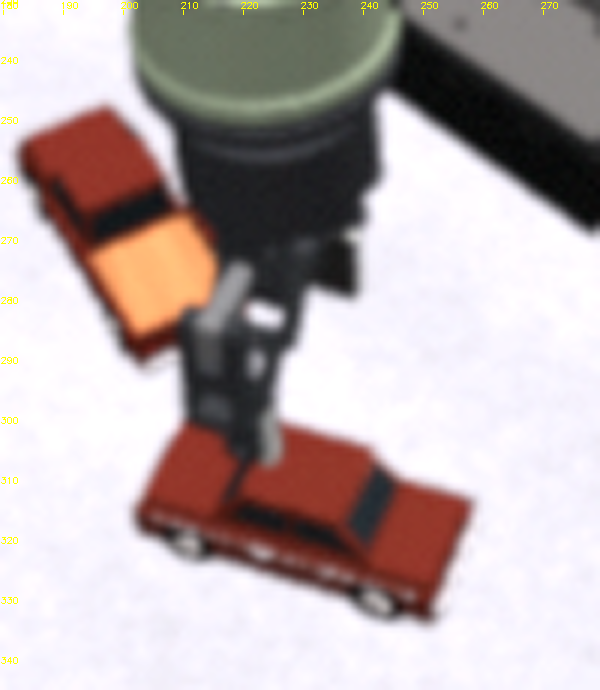

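{"name": "drive_tool", "arguments": {"moves": [{"slide": [0.15,0,0],"twist": [0,0,0],"gripper": 80},{"slide": [0.2,0,0],"twist": [0,0,0],"gripper": 80},{"slide": [0.25,0,0],"twist": [0,0,0],"gripper": 80},{"slide": [0.3,0,0],"twist": [0,0,0],"gripper": 80},{"slide": [0.35,0,0],"twist": [0,0,0],"gripper": 80},{"slide": [0.352,0,0],"twist": [0,0,0],"gripper": 80},{"slide": [0.352,0,0],"twist": [0,0,0],"gripper": 80}]}}

```text
t: 3.78
position: [612.6, -348.1, 32.5]
tool_rot: [0.698, -0.115, 0.697, 0.115]
wrist_force: [0.1, 0.1, -0.0]
grip_width: 79.8
```

```bash
python3 - <<'E'
from h import *
to((612,-349.5,30),18.7)
d=cam("top"); cropc(d,(320,105,420,180),8,"t2.png",20,180)
s=cam("scene"); cropc(s,(190,270,270,345),8,"s2.png",20,200)
E
```

```text
0 twist [ 0.0006  0.0005 -0.0003]
180 twist [-1.9994e+00  5.0000e-04  7.0000e-04]
pos [ 612.6 -348.1   32.5] slide [ 0.01   -0.0047 -0.0043] t 3.7833 F [ 0.1  0.1 -0. ] grip 79.8 q [ 0.59  1.19 -0.33  1.08  0.39  0.93  2.12]
```

View pics/s2.png

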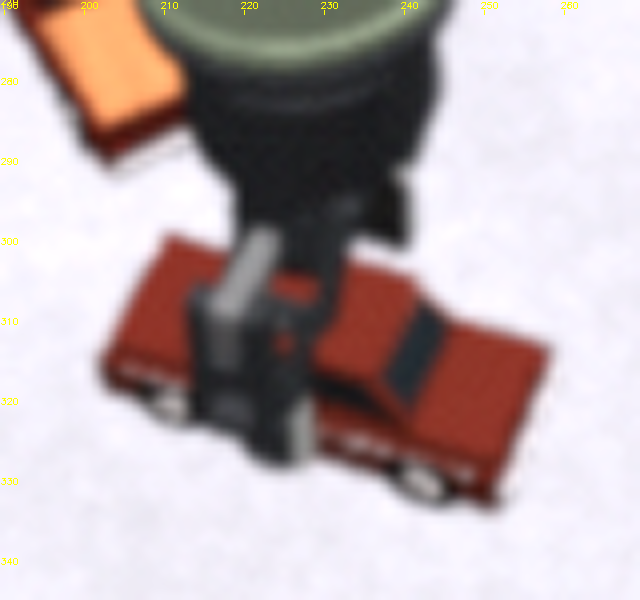

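{"name": "drive_tool", "arguments": {"moves": [{"slide": [0.012,-0.003,0],"twist": [0,0,0],"gripper": 80},{"slide": [0.012,-0.003,0],"twist": [0,0,0],"gripper": 65},{"slide": [0.012,-0.003,0],"twist": [0,0,0],"gripper": 45},{"slide": [0.012,-0.003,0],"twist": [0,0,0],"gripper": 45},{"slide": [0.012,-0.003,0],"twist": [0,0,0],"gripper": 45},{"slide": [0.012,-0.003,0],"twist": [0,0,0],"gripper": 45},{"slide": [0.012,-0.003,0],"twist": [0,0,0],"gripper": 45},{"slide": [0.012,-0.003,0],"twist": [0,0,0],"gripper": 45}]}}

```text
t: 4.55
position: [613.5, -349.2, 31.2]
tool_rot: [0.699, -0.115, 0.697, 0.115]
wrist_force: [-1.5, 0.3, 6.1]
grip_width: 52.2
```

```bash
python3 - <<'E'
from h import *
to((612,-349.5,30),18.7)
s=cam("scene"); cropc(s,(190,270,270,345),8,"s3.png",20,200)
E
```

```text
0 twist [0.0004 0.0015 0.0008]
180 twist [-1.9996e+00 -1.2000e-03  2.3000e-03]
pos [ 613.5 -349.2   31.2] slide [ 0.0049  0.001  -0.0062] t 4.55 F [-1.5  0.3  6.1] grip 52.2 q [ 0.59  1.19 -0.33  1.08  0.39  0.93  2.12]
```

View pics/s3.png

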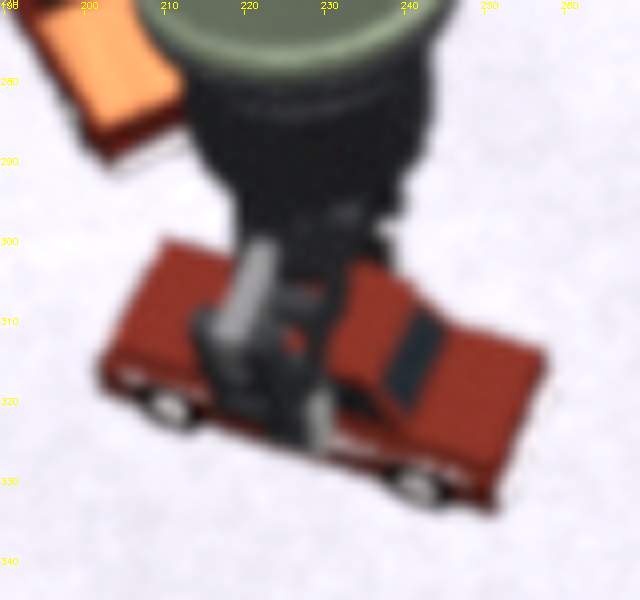

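```bash
python3 - <<'E'
from h import *
s=cam("scene")
for lat in(27,34,41):
  for z in(5,12,17,29): print(lat,z,proj(s,(613.5+.32*lat-0, -349.2-.947*lat,z)).round(1), (((proj(s,(613.5+.32*lat, -349.2-.947*lat,z))-[190,270]+.5)*8).round()))
E
```

```text
27 5 [227.3 326.9] [303. 459.]
27 12 [227.1 325.3] [301. 446.]
27 17 [227.  324.2] [300. 437.]
27 29 [226.7 321.4] [298. 415.]
34 5 [226.2 329.2] [294. 477.]
34 12 [226.1 327.6] [293. 465.]
34 17 [225.9 326.5] [292. 456.]
34 29 [225.6 323.7] [289. 433.]
41 5 [225.2 331.5] [285. 496.]
41 12 [225.  329.9] [284. 483.]
41 17 [224.8 328.8] [283. 474.]
41 29 [224.5 326. ] [280. 452.]
```

{"name": "drive_tool", "arguments": {"moves": [{"slide": [-0.03,0,0],"twist": [0,0,0],"gripper": 45},{"slide": [-0.08,0,0],"twist": [0,0,0],"gripper": 45},{"slide": [-0.16,0,0],"twist": [0,0,0],"gripper": 45},{"slide": [-0.25,0,0],"twist": [0,0,0],"gripper": 45},{"slide": [-0.34,0,0],"twist": [0,0,0],"gripper": 45},{"slide": [-0.4,0,0],"twist": [0,0,0],"gripper": 45},{"slide": [-0.4,0,0],"twist": [0,0,0],"gripper": 45},{"slide": [-0.4,0,0],"twist": [0,0,0],"gripper": 45}]}}

```text
t: 5.32
position: [613.5, -349.3, 132.3]
tool_rot: [0.699, -0.116, 0.696, 0.114]
wrist_force: [0.2, 0.1, -2.7]
grip_width: 52.1
```

```bash
python3 - <<'E'
from h import *
print(to((524,-69.3,130),-6))
s=cam("scene"); cropc(s,(180,220,280,330),6,"s4.png",20,200)
E
```

```text
0 twist [0.2749 0.0023 0.001 ]
180 twist [-1.7251e+00 -1.4000e-03  3.2000e-03]
pos [ 613.5 -349.3  132.3] slide [0.0067 1.1756 0.0207] t 5.3167 F [ 0.2  0.1 -2.7] grip 52.1 q [ 0.6   1.06 -0.36  1.03  0.35  1.1   2.15]
[[ 0.00378398 -0.32121523  0.94699866]
 [-0.00113778  0.94700344  0.3212214 ]
 [-0.99999219 -0.00229297  0.00321797]]
```

View pics/s4.png

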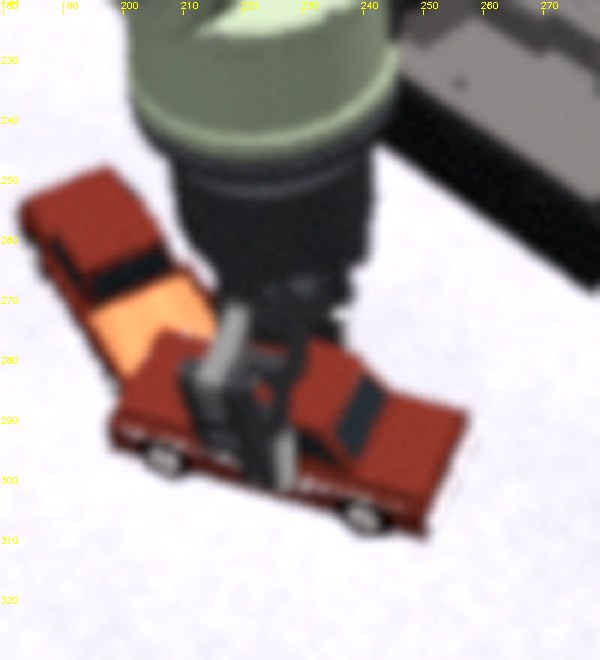

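{"name": "drive_tool", "arguments": {"moves": [{"slide": [0,0.1,0.003],"twist": [0.03,0,0],"gripper": 45},{"slide": [0,0.22,0.006],"twist": [0.08,0,0],"gripper": 45},{"slide": [0,0.36,0.01],"twist": [0.13,0,0],"gripper": 45},{"slide": [0,0.5,0.012],"twist": [0.18,0,0],"gripper": 45},{"slide": [0,0.64,0.015],"twist": [0.23,0,0],"gripper": 45},{"slide": [0,0.78,0.018],"twist": [0.275,0,0],"gripper": 45},{"slide": [0,0.9,0.02],"twist": [0.275,0.002,0.001],"gripper": 45},{"slide": [0,0.97,0.02],"twist": [0.275,0.002,0.001],"gripper": 45},{"slide": [0,1,0.02],"twist": [0.275,0.002,0.001],"gripper": 45},{"slide": [0,1,0.02],"twist": [0.275,0.002,0.001],"gripper": 45},{"slide": [0,1,0.02],"twist": [0.275,0.002,0.001],"gripper": 45}]}}

```text
t: 6.28
position: [537.6, -111.6, 130.6]
tool_rot: [0.706, 0.037, 0.707, -0.037]
wrist_force: [1.0, -0.6, -1.9]
grip_width: 52.2
```

```bash
python3 - <<'E'
from h import *
print(to((524,-69.3,120),-6))
E
```

```text
0 twist [-0.0003 -0.001  -0.0001]
180 twist [ 1.9997e+00 -1.0000e-04  1.5000e-03]
pos [ 537.6 -111.6  130.6] slide [ 0.0424  0.1627 -0.0717] t 6.2833 F [ 1.  -0.6 -1.9] grip 52.2 q [ 0.24  0.83 -0.18  1.71  0.23  0.63  1.4 ]
[[-1.47802280e-03  1.04958913e-01  9.94475461e-01]
 [ 2.99496325e-04  9.94476549e-01 -1.04958583e-01]
 [-9.99998863e-01  1.42710567e-04 -1.50129382e-03]]
```

{"name": "drive_tool", "arguments": {"moves": [{"slide": [0.04,0.08,-0.04],"twist": [0,0,0],"gripper": 45},{"slide": [0.042,0.13,-0.06],"twist": [0,0,0],"gripper": 45},{"slide": [0.042,0.163,-0.072],"twist": [0,0,0],"gripper": 45},{"slide": [0.042,0.163,-0.072],"twist": [0,0,0],"gripper": 45},{"slide": [0.042,0.163,-0.072],"twist": [0,0,0],"gripper": 45},{"slide": [0.042,0.163,-0.072],"twist": [0,0,0],"gripper": 45}]}}

```text
t: 6.78
position: [524.3, -70.6, 120.2]
tool_rot: [0.706, 0.037, 0.706, -0.038]
wrist_force: [0.0, -0.4, -1.8]
grip_width: 52.1
```

```bash
python3 - <<'E'
from h import *
to((524,-69.3,80),-6)
d=cam("top"); cropc(d,(240,120,320,200),8,"t5.png",20,180)
s=cam("scene"); cropc(s,(225,170,315,255),8,"s5.png",20,180)
E
```

```text
0 twist [-0.0012 -0.0006  0.0003]
180 twist [1.9988e+00 5.0000e-04 1.0000e-03]
pos [524.3 -70.6 120.2] slide [ 0.1607  0.0052 -0.0016] t 6.7833 F [ 0.  -0.4 -1.8] grip 52.1 q [ 0.16  0.83 -0.16  1.79  0.22  0.55  1.32]
```

View pics/t5.png

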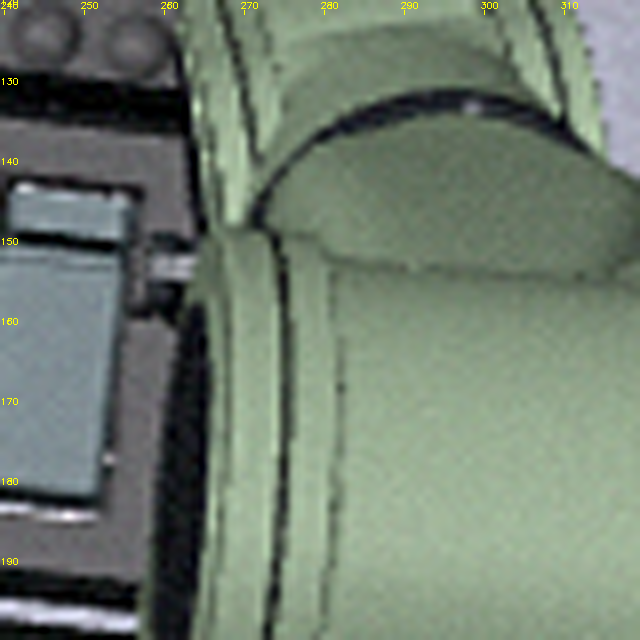

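View pics/s5.png

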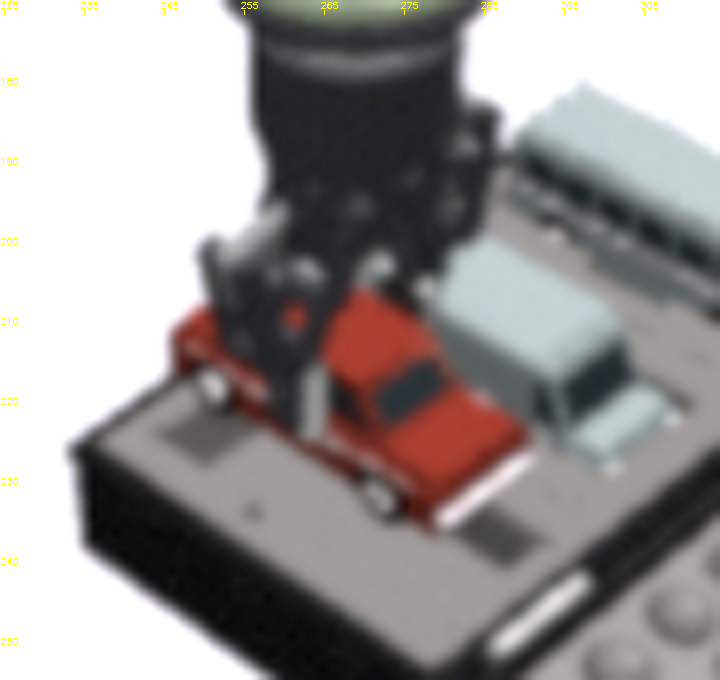

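```bash
python3 - <<'E'
from h import *
s=cam("scene"); p=r.observe()["position"]
u=np.array([np.cos(np.radians(-6)),np.sin(np.radians(-6))]); n=np.array([-u[1],u[0]])
for a,b,z in((69,27,29),(69,-27,29),(-75,-27,29),(69,-27,5),(69,27,5),(-75,-27,5)):
    q=p[:2]+u*(a)+n*b; print(a,b,z,((proj(s,(*q,p[2]-31.2+z))-[225,170]+.5)*8).round())
E
```

```text
69 27 29 [541. 419.]
69 -27 29 [442. 494.]
-75 -27 29 [158. 315.]
69 -27 5 [441. 542.]
69 27 5 [538. 468.]
-75 -27 5 [160. 362.]
```

{"name": "drive_tool", "arguments": {"moves": [{"slide": [0.03,0.0052,-0.0016],"twist": [0,0,0],"gripper": 45},{"slide": [0.06,0.0052,-0.0016],"twist": [0,0,0],"gripper": 45},{"slide": [0.09,0.0052,-0.0016],"twist": [0,0,0],"gripper": 45},{"slide": [0.11,0.0052,-0.0016],"twist": [0,0,0],"gripper": 45},{"slide": [0.12,0.0052,-0.0016],"twist": [0,0,0],"gripper": 45},{"slide": [0.12,0.0052,-0.0016],"twist": [0,0,0],"gripper": 45},{"slide": [0.12,0.0052,-0.0016],"twist": [0,0,0],"gripper": 45}]}}

```text
t: 7.52
position: [523.8, -68.7, 90.1]
tool_rot: [0.706, 0.038, 0.707, -0.038]
wrist_force: [0.5, 0.5, -2.0]
grip_width: 52.1
```

```bash
python3 - <<'E'
from h import *
to((524,-69.3,72),-6)
s=cam("scene"); cropc(s,(225,170,315,255),8,"s6.png",20,180)
E
```

```text
0 twist [-0.0009 -0.0009  0.0001]
180 twist [1.9991e+00 1.0000e-04 1.4000e-03]
pos [523.8 -68.7  90.1] slide [ 0.0722 -0.0022  0.0012] t 7.5167 F [ 0.5  0.5 -2. ] grip 52.1 q [ 0.14  0.88 -0.14  1.81  0.24  0.47  1.31]
```

View pics/s6.png

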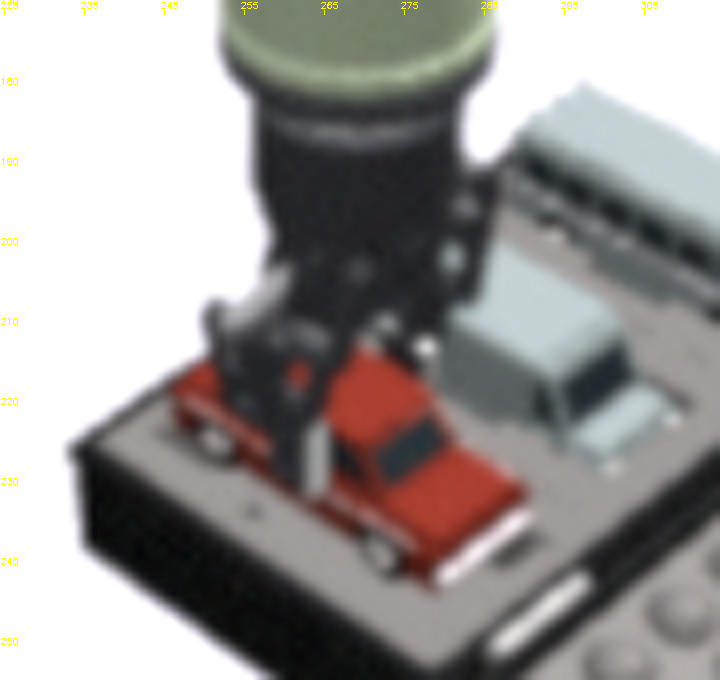

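{"name": "drive_tool", "arguments": {"moves": [{"slide": [0.005,-0.001,0],"twist": [0,0,0],"gripper": 45},{"slide": [0.01,-0.001,0],"twist": [0,0,0],"gripper": 45},{"slide": [0.015,-0.001,0],"twist": [0,0,0],"gripper": 45},{"slide": [0.02,-0.001,0],"twist": [0,0,0],"gripper": 45},{"slide": [0.025,-0.001,0],"twist": [0,0,0],"gripper": 45},{"slide": [0.03,-0.001,0],"twist": [0,0,0],"gripper": 45},{"slide": [0.035,-0.001,0],"twist": [0,0,0],"gripper": 45},{"slide": [0.035,-0.001,0],"twist": [0,0,0],"gripper": 45}]}}

```text
t: 8.23
position: [523.8, -69.0, 81.3]
tool_rot: [0.706, 0.038, 0.707, -0.038]
wrist_force: [-0.1, -0.3, -2.4]
grip_width: 51.9
```

{"name": "drive_tool", "arguments": {"moves": [{"slide": [0.005,-0.001,0],"twist": [0,0,0],"gripper": 45},{"slide": [0.01,-0.001,0],"twist": [0,0,0],"gripper": 45},{"slide": [0.015,-0.001,0],"twist": [0,0,0],"gripper": 45},{"slide": [0.02,-0.001,0],"twist": [0,0,0],"gripper": 45},{"slide": [0.024,-0.001,0],"twist": [0,0,0],"gripper": 45},{"slide": [0.028,-0.001,0],"twist": [0,0,0],"gripper": 45},{"slide": [0.028,-0.001,0],"twist": [0,0,0],"gripper": 45}]}}

```text
t: 8.82
position: [523.7, -69.2, 74.1]
tool_rot: [0.706, 0.037, 0.707, -0.038]
wrist_force: [1.1, -0.4, -1.2]
grip_width: 52.5
```

```bash
python3 - <<'E'
from h import *
to((524,-69.3,72),-6)
s=cam("scene"); cropc(s,(225,170,315,255),8,"s7.png",20,180)
E
```

```text
0 twist [-0.0009 -0.001   0.0001]
180 twist [1.9991e+00 2.0000e-04 1.5000e-03]
pos [523.7 -69.2  74.1] slide [ 0.0083 -0.0001  0.0014] t 8.8167 F [ 1.1 -0.4 -1.2] grip 52.5 q [ 0.14  0.91 -0.13  1.82  0.24  0.44  1.3 ]
```

View pics/s7.png

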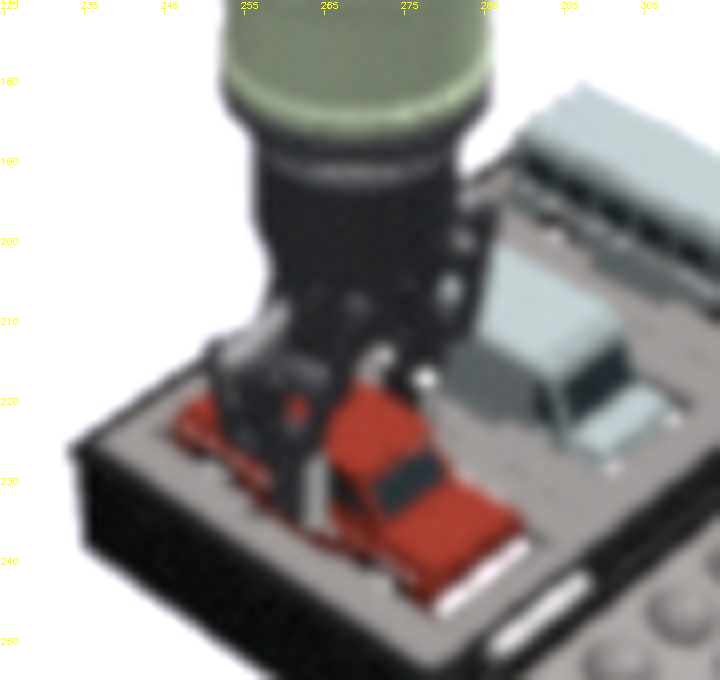

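{"name": "drive_tool", "arguments": {"moves": [{"slide": [0.004,0,0.0005],"twist": [0,0,0],"gripper": 45},{"slide": [0.008,0,0.0005],"twist": [0,0,0],"gripper": 45},{"slide": [0.012,0,0.0005],"twist": [0,0,0],"gripper": 45},{"slide": [0.016,0,0.0005],"twist": [0,0,0],"gripper": 45},{"slide": [0.018,0,0.0005],"twist": [0,0,0],"gripper": 45},{"slide": [0.018,0,0.0005],"twist": [0,0,0],"gripper": 45}]}}

```text
t: 9.37
position: [523.9, -69.2, 69.6]
tool_rot: [0.706, 0.038, 0.707, -0.038]
wrist_force: [2.9, 0.6, 0.5]
grip_width: 52.5
```

{"name": "drive_tool", "arguments": {"moves": [{"slide": [0.003,0,0.003],"twist": [0,0,0],"gripper": 45},{"slide": [0.006,0,0.004],"twist": [0,0,0],"gripper": 45},{"slide": [0.006,0,0.005],"twist": [0,0,0],"gripper": 45},{"slide": [0.006,0,0.005],"twist": [0,0,0],"gripper": 45}]}}

```text
t: 9.7
position: [524.9, -69.3, 68.0]
tool_rot: [0.705, 0.037, 0.707, -0.038]
wrist_force: [-3.5, 0.3, 0.3]
grip_width: 52.0
```

{"name": "drive_tool", "arguments": {"moves": [{"slide": [0.001,0,-0.002],"twist": [0,0,0],"gripper": 45},{"slide": [0.001,0,-0.002],"twist": [0,0,0],"gripper": 45},{"slide": [0.001,0,-0.002],"twist": [0,0,0],"gripper": 56},{"slide": [0.001,0,-0.002],"twist": [0,0,0],"gripper": 60},{"slide": [0.001,0,-0.002],"twist": [0,0,0],"gripper": 64},{"slide": [0.001,0,-0.002],"twist": [0,0,0],"gripper": 64},{"slide": [0.001,0,-0.002],"twist": [0,0,0],"gripper": 64}]}}

```text
t: 10.28
position: [524.4, -69.3, 67.8]
tool_rot: [0.705, 0.037, 0.707, -0.038]
wrist_force: [-0.5, 0.2, 0.3]
grip_width: 64.0
```

```bash
python3 - <<'E'
from h import *
to((524,-69.3,120),-6)
s=cam("scene"); cropc(s,(225,170,315,255),8,"s8.png",20,180)
E
```

```text
0 twist [-0.0009 -0.0012  0.0001]
180 twist [1.9991e+00 2.0000e-04 1.9000e-03]
pos [524.4 -69.3  67.8] slide [-0.2088 -0.0003 -0.002 ] t 10.2833 F [-0.5  0.2  0.3] grip 64.0 q [ 0.14  0.92 -0.13  1.81  0.24  0.43  1.3 ]
```

View pics/s8.png

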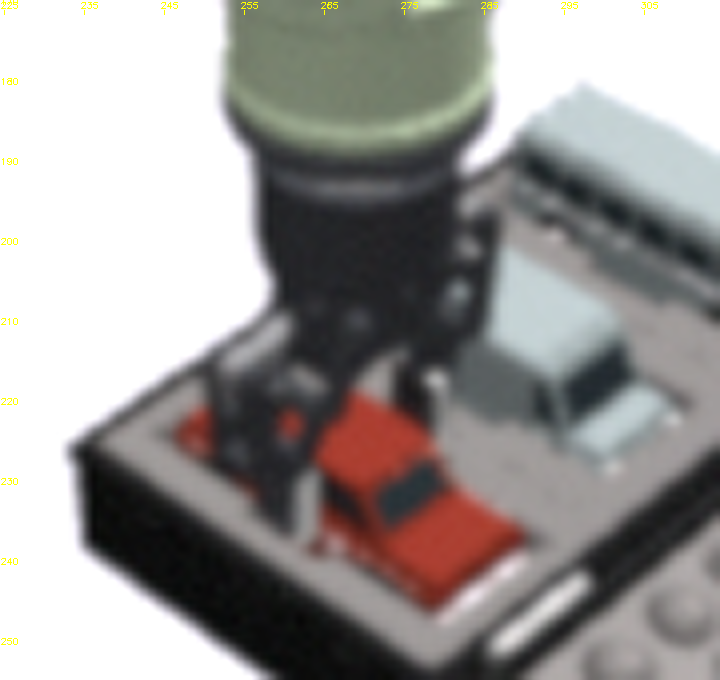

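{"name": "drive_tool", "arguments": {"moves": [{"slide": [-0.02,0,0],"twist": [0,0,0],"gripper": 64},{"slide": [-0.06,0,0],"twist": [0,0,0],"gripper": 64},{"slide": [-0.12,0,-0.002],"twist": [0,-0.001,0],"gripper": 64},{"slide": [-0.18,0,-0.002],"twist": [0,-0.001,0],"gripper": 64},{"slide": [-0.21,0,-0.002],"twist": [0,-0.001,0],"gripper": 64},{"slide": [-0.21,0,-0.002],"twist": [0,-0.001,0],"gripper": 40},{"slide": [-0.21,0,-0.002],"twist": [0,-0.001,0],"gripper": 0},{"slide": [-0.21,0,-0.002],"twist": [0,-0.001,0],"gripper": 0},{"slide": [-0.21,0,-0.002],"twist": [0,-0.001,0],"gripper": 0},{"slide": [-0.21,0,-0.002],"twist": [0,-0.001,0],"gripper": 0},{"slide": [-0.21,0,-0.002],"twist": [0,-0.001,0],"gripper": 0}]}}

```text
t: 11.25
position: [523.8, -69.2, 119.9]
tool_rot: [0.706, 0.037, 0.706, -0.038]
wrist_force: [0.4, 0.3, -0.1]
grip_width: 0.5
```

```bash
python3 - <<'E'
from h import *
to((524,-69.3,92),-6)
s=cam("scene"); cropc(s,(225,170,315,255),8,"s9.png",20,180)
E
```

```text
0 twist [-0.0009 -0.0007  0.0001]
180 twist [1.9991e+00 2.0000e-04 1.1000e-03]
pos [523.8 -69.2 119.9] slide [ 0.1115 -0.0002  0.0008] t 11.25 F [ 0.4  0.3 -0.1] grip 0.5 q [ 0.15  0.83 -0.16  1.79  0.22  0.54  1.32]
```

View pics/s9.png

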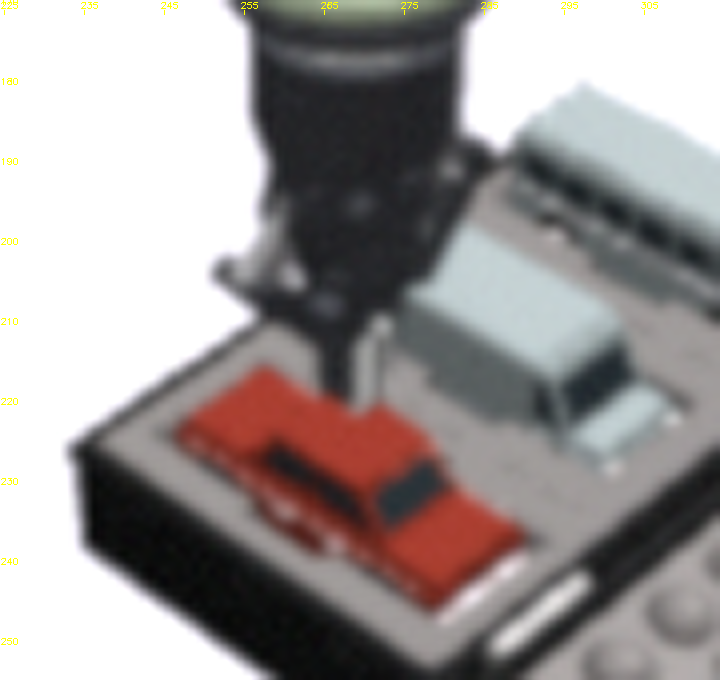

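{"name": "drive_tool", "arguments": {"moves": [{"slide": [0.03,0,0.001],"twist": [0,0,0],"gripper": 0},{"slide": [0.055,0,0.001],"twist": [0,0,0],"gripper": 0},{"slide": [0.06,0,0.001],"twist": [0,0,0],"gripper": 0},{"slide": [0.065,0,0.001],"twist": [0,0,0],"gripper": 0},{"slide": [0.07,0,0.001],"twist": [0,0,0],"gripper": 0},{"slide": [0.075,0,0.001],"twist": [0,0,0],"gripper": 0},{"slide": [0.08,0,0.001],"twist": [0,0,0],"gripper": 0},{"slide": [0.08,0,0.001],"twist": [0,0,0],"gripper": 0}]}}

```text
t: 11.97
position: [524.2, -69.2, 99.9]
tool_rot: [0.706, 0.037, 0.706, -0.038]
wrist_force: [-0.4, 0.1, 0.0]
grip_width: 0.1
```

{"name": "drive_tool", "arguments": {"moves": [{"slide": [0.004,0,0],"twist": [0,0,0],"gripper": 0},{"slide": [0.008,0,0],"twist": [0,0,0],"gripper": 0},{"slide": [0.012,0,0],"twist": [0,0,0],"gripper": 0},{"slide": [0.016,0,0],"twist": [0,0,0],"gripper": 0},{"slide": [0.016,0,0],"twist": [0,0,0],"gripper": 0}]}}

```text
t: 12.38
position: [524.4, -69.2, 95.9]
tool_rot: [0.706, 0.037, 0.706, -0.038]
wrist_force: [1.9, -0.7, 2.3]
grip_width: 0.1
```

{"name": "drive_tool", "arguments": {"moves": [{"slide": [0.004,0,0],"twist": [0,0,0],"gripper": 0},{"slide": [0.008,0,0],"twist": [0,0,0],"gripper": 0},{"slide": [0.012,0,0],"twist": [0,0,0],"gripper": 0},{"slide": [0.012,0,0],"twist": [0,0,0],"gripper": 0}]}}

```text
t: 12.72
position: [523.1, -69.2, 93.1]
tool_rot: [0.705, 0.037, 0.707, -0.038]
wrist_force: [-7.5, 1.3, 16.3]
grip_width: 0.0
```

{"name": "drive_tool", "arguments": {"moves": [{"slide": [0.004,0,0],"twist": [0,0,0],"gripper": 0},{"slide": [0.008,0,0],"twist": [0,0,0],"gripper": 0},{"slide": [0.008,0,0],"twist": [0,0,0],"gripper": 0}]}}

```text
t: 12.97
position: [523.0, -69.1, 92.9]
tool_rot: [0.705, 0.037, 0.707, -0.038]
wrist_force: [-10.4, 1.3, 45.9]
grip_width: 0.2
```

{"name": "drive_tool", "arguments": {"moves": [{"slide": [-0.03,0,0],"twist": [0,0,0],"gripper": 0},{"slide": [-0.1,0,0],"twist": [0,0,0],"gripper": 0},{"slide": [-0.16,0,0],"twist": [0,0,0],"gripper": 0},{"slide": [-0.2,0,0],"twist": [0,0,0],"gripper": 0},{"slide": [-0.2,0,0],"twist": [0,0,0],"gripper": 0}]}}

```text
t: 13.38
position: [523.5, -69.2, 144.3]
tool_rot: [0.706, 0.037, 0.706, -0.038]
wrist_force: [-0.7, 0.0, -0.3]
grip_width: -0.4
```

```bash
python3 - <<'E'
from h import *
to((540.5,131.4,140),-6)
s=cam("scene"); cropc(s,(225,170,315,255),8,"s10.png",20,180)
E
```

```text
0 twist [-0.001  -0.0002  0.0006]
180 twist [1.999e+00 9.000e-04 3.000e-04]
pos [523.5 -69.2 144.3] slide [ 0.0165  0.8052 -0.0177] t 13.3833 F [-0.7  0.  -0.3] grip -0.4 q [ 0.16  0.79 -0.17  1.77  0.21  0.6   1.33]
```

View pics/s10.png

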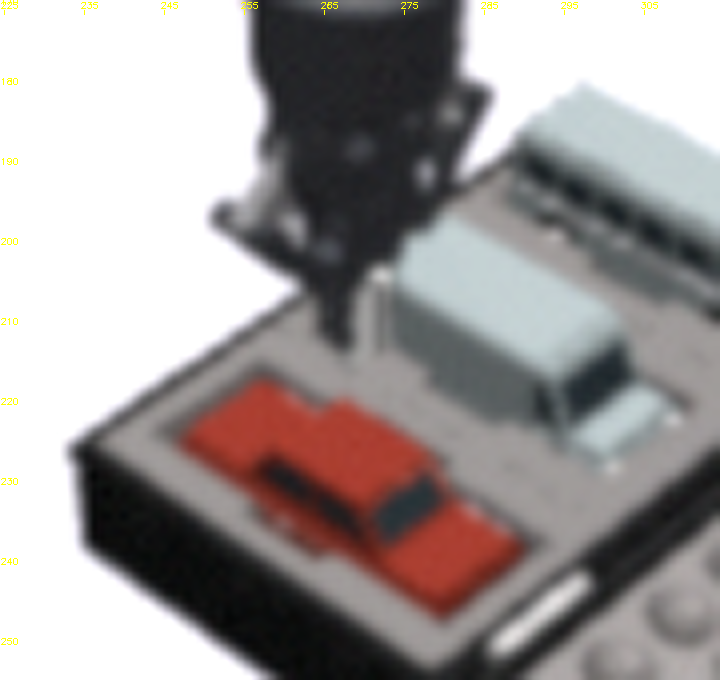

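{"name": "drive_tool", "arguments": {"moves": [{"slide": [0.01,0.15,-0.014],"twist": [0,0,0],"gripper": 0},{"slide": [0.01,0.3,-0.014],"twist": [0,0,0],"gripper": 0},{"slide": [0.01,0.45,-0.014],"twist": [0,0,0],"gripper": 0},{"slide": [0.01,0.6,-0.014],"twist": [0,0,0],"gripper": 0},{"slide": [0.01,0.72,-0.014],"twist": [0,0,0],"gripper": 0},{"slide": [0.01,0.8055,-0.014],"twist": [0,0,0],"gripper": 0},{"slide": [0.01,0.8055,-0.014],"twist": [0,0,0],"gripper": 0},{"slide": [0.01,0.8055,-0.014],"twist": [0,0,0],"gripper": 0}]}}

```text
t: 14.1
position: [540.6, 132.2, 139.5]
tool_rot: [0.705, 0.036, 0.707, -0.037]
wrist_force: [0.4, -0.9, -0.5]
grip_width: 0.2
```

```bash
python3 - <<'E'
from h import *
to((541.5,131.5,115),-6)
s=cam("scene"); cropc(s,(265,150,355,220),8,"s11.png",20,180)
d=cam("top"); cropc(d,(190,115,310,205),6,"t11.png",20,180)
E
```

```text
0 twist [ 0.0002 -0.0016  0.001 ]
180 twist [-1.9998e+00 -1.5000e-03 -2.6000e-03]
pos [540.6 132.2 139.5] slide [ 0.0981 -0.0022  0.0042] t 14.1 F [ 0.4 -0.9 -0.5] grip 0.2 q [-0.24  0.82 -0.12  1.67  0.14  0.66  1.04]
```

View pics/s11.png

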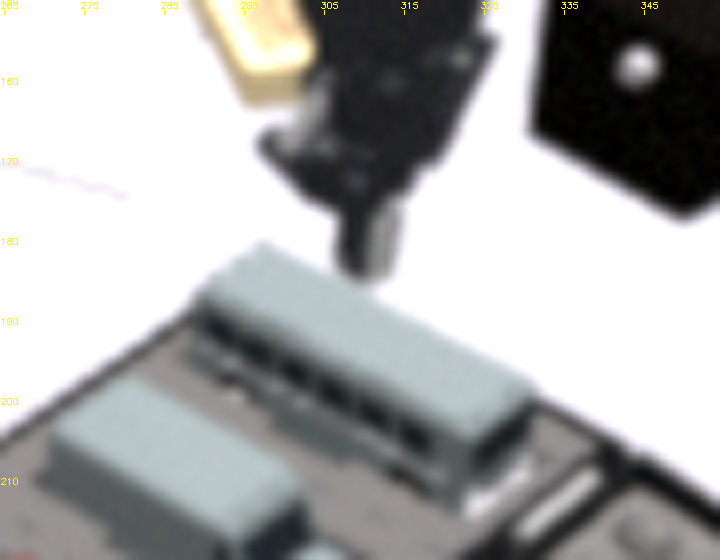

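View pics/t11.png

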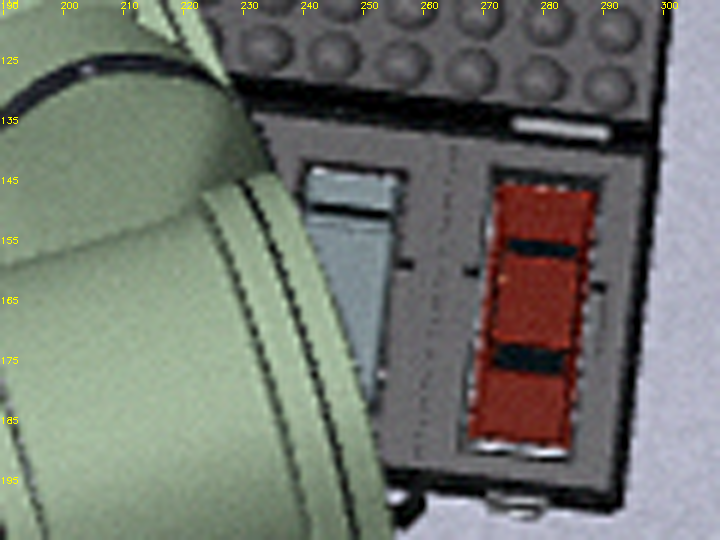

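{"name": "drive_tool", "arguments": {"moves": [{"slide": [0.04,-0.002,0.004],"twist": [0,-0.001,0.001],"gripper": 0},{"slide": [0.07,-0.002,0.004],"twist": [0,-0.001,0.001],"gripper": 0},{"slide": [0.09,-0.002,0.004],"twist": [0,-0.001,0.001],"gripper": 0},{"slide": [0.096,-0.002,0.004],"twist": [0,-0.001,0.001],"gripper": 0},{"slide": [0.102,-0.002,0.004],"twist": [0,-0.001,0.001],"gripper": 0},{"slide": [0.108,-0.002,0.004],"twist": [0,-0.001,0.001],"gripper": 0},{"slide": [0.114,-0.002,0.004],"twist": [0,-0.001,0.001],"gripper": 0},{"slide": [0.12,-0.002,0.004],"twist": [0,-0.001,0.001],"gripper": 0}]}}

```text
t: 14.87
position: [541.9, 129.7, 110.1]
tool_rot: [0.706, 0.038, 0.706, -0.038]
wrist_force: [-1.0, 0.6, 3.1]
grip_width: -0.1
```

{"name": "drive_tool", "arguments": {"moves": [{"slide": [0.004,0,0],"twist": [0,0,0],"gripper": 0},{"slide": [0.008,0,0],"twist": [0,0,0],"gripper": 0},{"slide": [0.012,0,0],"twist": [0,0,0],"gripper": 0}]}}

```text
t: 15.12
position: [541.8, 129.8, 107.1]
tool_rot: [0.706, 0.038, 0.706, -0.038]
wrist_force: [-1.9, -0.0, 3.5]
grip_width: -0.4
```

{"name": "drive_tool", "arguments": {"moves": [{"slide": [0.004,0,0],"twist": [0,0,0],"gripper": 0},{"slide": [0.008,0,0],"twist": [0,0,0],"gripper": 0},{"slide": [0.012,0,0],"twist": [0,0,0],"gripper": 0}]}}

```text
t: 15.37
position: [542.5, 129.8, 104.6]
tool_rot: [0.707, 0.038, 0.705, -0.038]
wrist_force: [2.9, -0.9, 14.9]
grip_width: 0.1
```

{"name": "drive_tool", "arguments": {"moves": [{"slide": [0.003,0,0],"twist": [0,0,0],"gripper": 0},{"slide": [0.004,0,0],"twist": [0,0,0],"gripper": 0}]}}

```text
t: 15.53
position: [543.2, 129.8, 104.0]
tool_rot: [0.707, 0.038, 0.705, -0.038]
wrist_force: [0.5, -1.2, 12.1]
grip_width: 0.0
```

{"name": "drive_tool", "arguments": {"moves": [{"slide": [0.004,0,0],"twist": [0,0,0],"gripper": 0},{"slide": [0.005,0,0],"twist": [0,0,0],"gripper": 0}]}}

```text
t: 15.7
position: [543.9, 129.7, 103.2]
tool_rot: [0.708, 0.038, 0.704, -0.038]
wrist_force: [0.5, -1.7, 14.9]
grip_width: 0.1
```

{"name": "drive_tool", "arguments": {"moves": [{"slide": [0.002,0,-0.004],"twist": [0,0,0],"gripper": 0},{"slide": [0.004,0,-0.006],"twist": [0,0,0],"gripper": 0}]}}

```text
t: 15.87
position: [543.8, 129.7, 103.1]
tool_rot: [0.709, 0.039, 0.703, -0.038]
wrist_force: [5.2, -2.4, 20.7]
grip_width: 0.2
```

```bash
python3 - <<'E'
from h import *
to((541.5,130.5,103),-6)
s=cam("scene"); cropc(s,(265,150,355,220),8,"s12.png",20,180)
E
```

```text
0 twist [-0.002   0.0055 -0.0011]
180 twist [ 1.998e+00 -1.800e-03 -8.600e-03]
pos [543.8 129.7 103.1] slide [ 0.0003  0.002  -0.0094] t 15.8667 F [ 5.2 -2.4 20.7] grip 0.2 q [-0.24  0.88 -0.1   1.7   0.15  0.56  1.03]
```

View pics/s12.png

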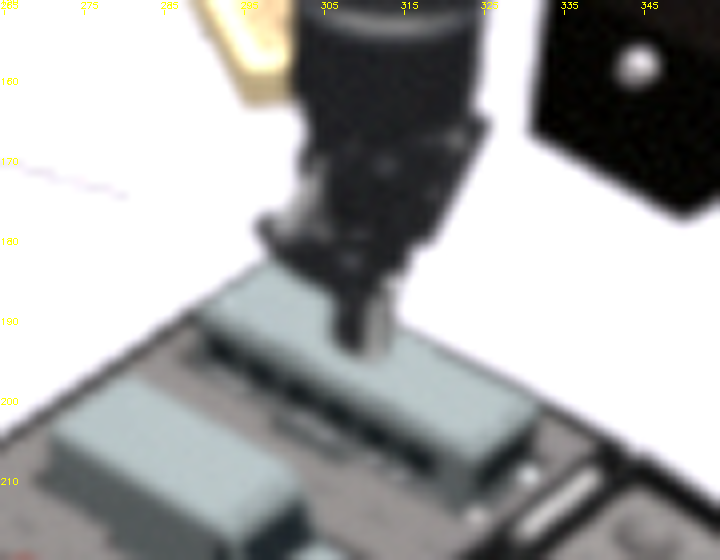

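{"name": "drive_tool", "arguments": {"moves": [{"slide": [0.003,0,0],"twist": [0,0.003,0],"gripper": 0},{"slide": [0.005,0,0],"twist": [0,0.003,0],"gripper": 0}]}}

```text
t: 16.08
position: [544.1, 129.7, 102.9]
tool_rot: [0.708, 0.039, 0.704, -0.038]
wrist_force: [-9.8, -1.8, 39.2]
grip_width: 0.1
```

Stops hard at 102.9: home. Lift, then look with the arm out of the way.

{"name": "drive_tool", "arguments": {"moves": [{"slide": [-0.03,0,0],"twist": [0,0,0],"gripper": 0},{"slide": [-0.1,0,0],"twist": [0,0,0],"gripper": 0},{"slide": [-0.25,0,0],"twist": [0,0,0],"gripper": 0},{"slide": [-0.4,0,0],"twist": [0,0,0],"gripper": 0},{"slide": [-0.5,0.1,0],"twist": [0,0,0],"gripper": 0},{"slide": [-0.5,0.3,-0.1],"twist": [0,0,0],"gripper": 0},{"slide": [-0.5,0.5,-0.2],"twist": [0,0,0],"gripper": 0},{"slide": [-0.5,0.7,-0.3],"twist": [0,0,0],"gripper": 0},{"slide": [-0.5,0.9,-0.4],"twist": [0,0,0],"gripper": 0},{"slide": [-0.5,1,-0.4],"twist": [0,0,0],"gripper": 0},{"slide": [-0.5,1,-0.4],"twist": [0,0,0],"gripper": 0}]}}

```text
t: 17.0
position: [469.7, 391.3, 228.0]
tool_rot: [0.708, 0.039, 0.704, -0.037]
wrist_force: [0.6, -0.1, -0.7]
grip_width: 0.2
```

```bash
python3 - <<'E'
from h import *
s=cam("scene"); cropc(s,(225,165,345,260),6,"s13.png",20,180)
d=cam("top"); cropc(d,(190,115,310,205),6,"t13.png",20,180)
cv2.imwrite("pics/t14.png",d["frame"][...,::-1])
for v in range(2): pass
E
```

```text
(no output)
```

View pics/s13.png

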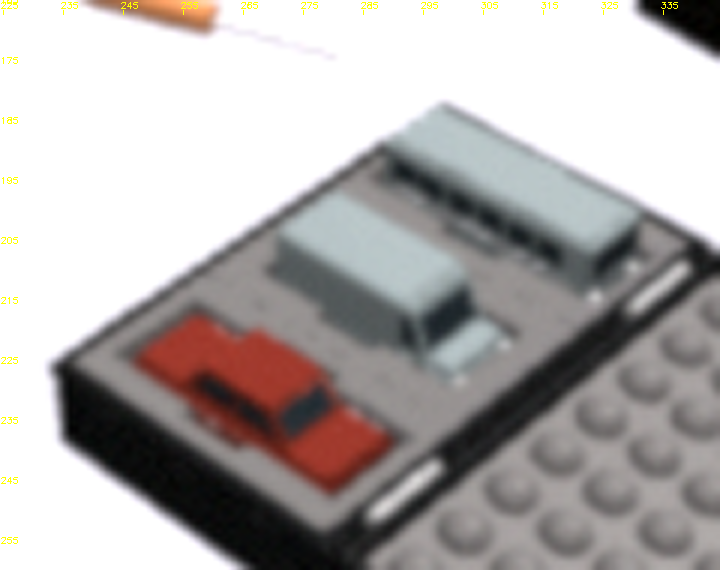

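View pics/t13.png

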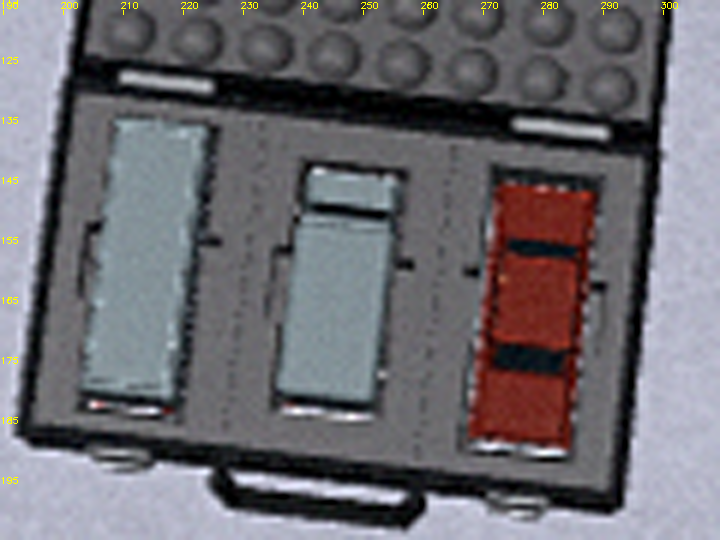

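View pics/t14.png

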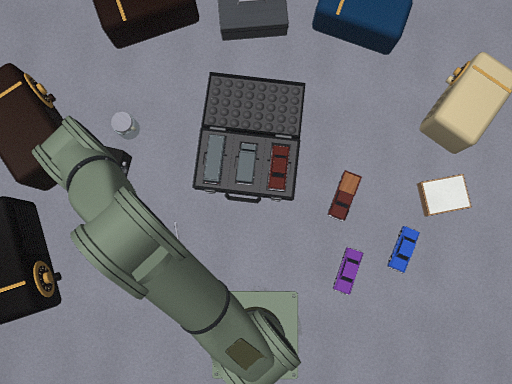

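```bash
python3 - <<'E'
from h import *
s=cam("scene"); cropc(s,(240,210,300,255),12,"s15.png",20,180); cropc(s,(282,178,336,220),13,"s16.png",20,180)
E
```

```text
(no output)
```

View pics/s15.png

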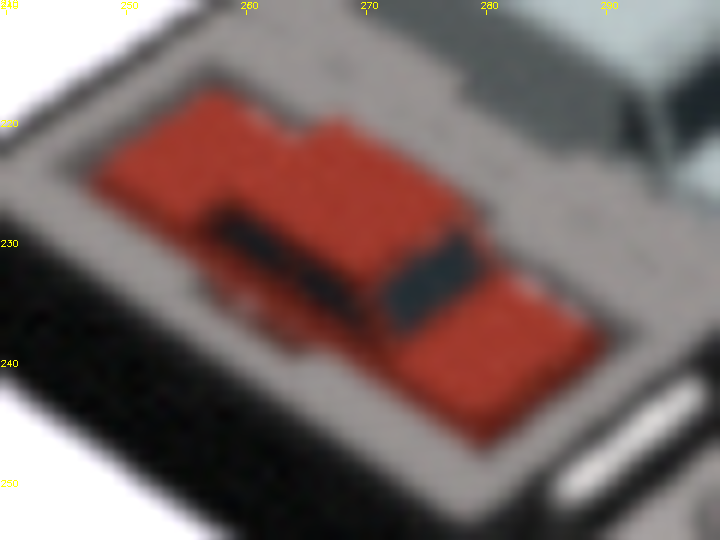

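View pics/s16.png

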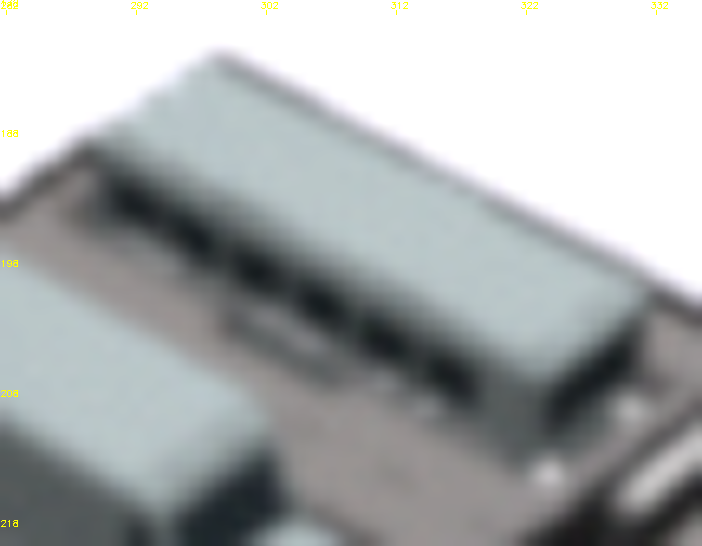

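```bash
python3 - <<'E'
from h import *
s=cam("scene")
u=np.array([np.cos(np.radians(-6)),np.sin(np.radians(-6))]); n=np.array([-u[1],u[0]])
def chk(c,pts,off,k):
    for (a,b,z),ob in pts:
        e=(proj(s,(*(c+u*a+n*b),z))-off+.5)*k; print((a,b,z),e.round(),ob,(np.array(ob)-e).round(1),(np.array(ob)-e).round(1)/k)
print("sedan"); c=np.array([521.3,-69.])
chk(c,[((-68,24,58),(215,92)),((-68,-24,58),(95,180)),((68,24,58),(600,335)),((68,-24,58),(480,430)),((24,20,79),(480,200)),((-18,20,79),(335,125))],np.array([240,210]),12)
print("bus"); c=np.array([542,131.8])
chk(c,[((-67,21,89),(222,57)),((-67,-21,89),(97,150)),((67,21,89),(645,292)),((67,-21,89),(545,375))],np.array([282,178]),13)
# px per mm vertical
print(proj(s,(521,-69,60))-proj(s,(521,-69,70)),proj(s,(542,131,80))-proj(s,(542,131,90)))
E
```

```text
sedan
(-68, 24, 58) [214.  80.] (215, 92) [ 0.9 12.3] [0.075 1.025]
(-68, -24, 58) [ 86. 168.] (95, 180) [ 8.8 12.2] [0.73333333 1.01666667]
(68, 24, 58) [603. 324.] (600, 335) [-3.3 10.9] [-0.275       0.90833333]
(68, -24, 58) [476. 424.] (480, 430) [4.  6.3] [0.33333333 0.525     ]
(24, 20, 79) [463. 189.] (480, 200) [16.8 11.3] [1.4        0.94166667]
(-18, 20, 79) [341. 113.] (335, 125) [-6.4 11.8] [-0.53333333  0.98333333]
bus
(-67, 21, 89) [210.  54.] (222, 57) [12.2  2.9] [0.93846154 0.22307692]
(-67, -21, 89) [106. 124.] (97, 150) [-9.5 26.3] [-0.73076923  2.02307692]
(67, 21, 89) [626. 270.] (645, 292) [19.2 22.3] [1.47692308 1.71538462]
(67, -21, 89) [524. 348.] (545, 375) [20.9 27.4] [1.60769231 2.10769231]
[-0.00899435  2.40095776] [-0.20757801  2.38339477]
```

```bash
python3 - <<'E'
from h import *
a=np.load("scene0.npy").astype(float).mean(2); s=cam("scene"); b=s["frame"].astype(float).mean(2)
# vertical position where roof(bright) -> window(dark), per column
def edge(im,u,v0,v1):
    c=im[v0:v1,u]; g=np.diff(c); i=int(np.argmin(g)); w=-g[max(0,i-2):i+3]; w=np.clip(w,0,None); return v0+.5+(np.arange(max(0,i-2),max(0,i-2)+len(w))*w).sum()/w.sum()
for u in range(292,322,3):
    v=int(186+(u-291)*0.57)
    print(u, round(edge(a,u,v-4,v+7),2), round(edge(b,u,v-2,v+11),2), round(edge(b,u,v-2,v+11)-edge(a,u,v-4,v+7),2))
# top view: roof end positions before/after
E
```

```text
292 187.83 190.54 2.71
295 189.5 192.29 2.79
298 189.99 193.94 3.95
301 193.32 196.03 2.71
304 194.37 196.63 2.26
307 196.37 198.54 2.17
310 198.13 200.39 2.26
313 199.31 202.07 2.76
316 201.37 204.04 2.66
319 201.75 204.36 2.61
```

```bash
python3 - <<'E'
from h import *
print(r.sign_off(), r.observe()["t"])
E
```

```text
the job is handed in; nothing more can be done
the job is handed in; nothing more can be done
```

The sedan is in its cutout and both it and the bus are pressed home. I handed the job in at about 17 s of the 48 s.

- **Sedan:** I gripped it by the flanks, lowered it until the springy ends carried its weight, and released it without a drop. I then pressed the roof with the closed fingertips. It stopped hard at a roof height of about 79 mm, where a sedan on the floor should be. The last press read 45.9 N at the wrist. That is above the 40 N limit for the arm and gripper body, though only the fingertips were touching and the 120 N wrist limit was not reached.
- **Bus:** I pressed it the same way. It stopped hard at a roof height of about 89 mm, as expected, with 39.2 N at the last reading.
- **Last pictures:**
  - The bus roof had dropped about the same at both ends, roughly 10–11 mm, so it looks level.
  - The sedan's deck corners match a level car to about 1–2 mm.
  - The van and pickup look unmoved. The arm partly covered the objects on the left in the last top view, so I could not compare those, but it passed well above them.
- **Disagreements:** The two cameras differed by about 4–5 mm in x, so I used the average. The bus roof corners fitted the expected outline to only about 1–2 px. The tool slid about 2 mm along the bus roof while pressing.

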